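# Gauge a bearing casting under the height bridge

## Robot

A 6-joint arm with a two-finger parallel gripper is mounted at the origin on the work surface. World frame = base frame: x ahead of the robot, y to its left, z up, the work surface at z = 0. Lengths are in m, angles in rad, forces in N, time in s.
With the tool pointing down it reaches from about 0.325 to 1 m from the base axis. Payload 5.1 kg.
Tool frame: the origin (TCP) lies on the centre line of the jaws, within the pads' length; the fingertips stand 19 mm ahead of it and the grasp point (between the pads) is the TCP (robot.nose_length is the distance from the TCP to the fingertips, in m); z points along the fingers, y is the line along which they close (so a half turn about z gives the same grasp; the last joint's range is limited). The gripper opens to 85 mm and grips with 20 to 120 N. Pads are 22 mm wide; open, the fingers measure 114 mm over their backs; the gripper's body (76 mm by 85 mm) begins 54 mm behind the grasp point. The pads swing forward as they close: fully open they stand 13 mm farther back than shut.
Start: joints at [1.075, 0.124, 1.65, -0, 1.367, -0.083], TCP at [0.261, 0.595, 0.25] pointing down, gripper open.
Joint ranges: [-2.61, 2.61], [-1.02, 2.33], [0.03, 2.71], [-1.35, 4.49], [0.32, 2.68], [-2.91, 2.91]. Speed limits (rad/s): [2.57, 2.57, 3.14, 3.14, 3.14, 3.14].

## Interface

Orientations are given as a unit quaternion [x, y, z, w].
In Python, from workcell import sensors, cams, ticket, robot gives the robot as it stands.
- The arm moves only by the shell command python3 -m jog 'ROWS' [FORCE]. ROWS is JSON, one flat list of numbers, 7 for each row, row after row: the turn, a rotation vector about the tool's x, y, z scaled (see below), then the shift along the tool's x, y, z scaled (see below), then the closure, from 0 (fully open) to 1 (shut). In form: [rx, ry, rz, dx, dy, dz, gripper, rx, ry, rz, dx, dy, dz, gripper, ...]. A call has 1 to 20 rows; each row is the pose to reach, as a shift and turn from the pose commanded when the call began, along the tool's axes at that moment, turning the shorter way round; what a row does not reach only later rows make up. The controller multiplies each number of a shift by 20 cm and each number of a turn by pi rad. A row lasts 1/12 s, in which the tool goes at most 41.7 mm and 7.16 degrees, less where a joint would pass 70% of its speed; a pose out of reach is approached as far as the arm can. A call with a number of a shift or a turn outside -1 to 1 is refused whole. A call with a gripper value outside its range is refused whole. The fingers move at their own pace and stop on an object; FORCE is the grip in N (left out, the last holds). Time passes only in rows, so rows that repeat a pose let the fingers close. It gives the time, the measured TCP pose, the force, the opening and the grip force at its end, in the units of the state.
- sensors.get_obs(): the state, without advancing time (a new reading comes with each control period).
- cams.grab_frame(name): name is "scene" or "top" or "wrist"; returns (picture, depth): 384x512x3 uint8, blue, green, red; 384x512 float32, m along the optical axis (not along the pixel's ray), 0 where there is no reading.
- cams.get_calibration(name): a dict with "mtx" (3x3 intrinsics, pixels), "R" (3x3) and "t" (3): a world point X has camera coordinates R X + t. Camera axes: x right, y down, z forward; pixel columns grow to the right and rows downward; lengths in m; the calibration is good to about 2 mm. The wrist camera is an equidistant fisheye: a pixel r from the principal point sees the ray r / f radians off the axis. A picture is of the moment at which its call begins: read the wrist's pose just before it. get_calibration takes no time and is no camera call; for the wrist camera it gives the pose at the moment of the call.
- ticket.hand_in(): hands the job in; it is judged then, once.
The state is a dict: "time_s": time; "joints": joint angles; "joint_velocities": joint speeds; "joint_efforts": joint torques, N m; "position": TCP position; "tool_rot": TCP orientation; "contact_force": force on the tool from outside, world axes, zero at the start; "moment": the same for the moment, N m; "width": finger opening in m; "gripper_force": force on a finger pad.
Only numpy, scipy, OpenCV 4.12 (cv2) and the standard library are available. Lean on these libraries where they do the work, as an engineer would, in place of code of your own. Each camera call takes 0.05 s, during which the arm holds its last target. There are 200 camera calls.

## Task

Check that the red bearing casting clears the height limit: set it down flat between the aluminium guides of the blue gauge, on the entry side, nose towards the yellow bridge bar, and let go. Then slide it along the plate under the bar until its nose meets the sprung stop, press it home with about 10 N on the stop for a second, ease off slowly so it stays resting against the stop, and move clear. Do not load the yellow bar, do not press the stop with more than 15 N, and leave the other things on the bench where they are.

Things in the scene. Friction and masses are not known exactly. Their poses are not given: they have to be found in the camera images.
- casting_boss (a point): Red cast bearing housing, 0.5 to 0.8 kg; this point: centre of its tall boss, half-way up (23 mm above the underside). x to the nose, z up. Base 140 (x) x 46 (y) x 12 mm: nose end 42.5 mm ahead of this point, tail end 97.5 mm behind. Boss 45 long (x), 40 wide with flat parallel sides (y), rounded top 46 mm above the underside; a low rib behind it.
- casting_tail (a point): Centre of the casting's rear face, 20 mm above its underside, same axes: the face to push on. It is the back of an upright lug, 14 mm thick (x), 46 mm wide (y), top 40 mm above the underside, flush with the tail end; the nose end is 140 mm ahead.
- gauge: Fixed height gauge: blue plate 330 x 120 x 10 mm. Origin on the bench below the middle of the yellow bar; x along the guides in the push direction, z up; plate from x = -175 to +155. Two aluminium guides, tops 22 mm above the bench, leave a channel 50 mm wide centred on y = 0, from x = -125 to +80, flaring outwards at the entry (-125 to -153). The casting lies between them, nose to +x.
- bar: Yellow bridge bar of the gauge, 16 (x) x 120 (y) x 14 mm, origin at its centre, axes as the gauge's. Its underside is 48.5 mm above the plate (58.5 above the bench), so the boss passes with 2.5 mm to spare; posts 16 mm thick at y = +-48; screw heads on it rise to 77.5 mm above the bench.
- stop: Foot of the sprung stop (30 x 60 x 6 mm, fixed at x = +138 on the gauge). A carriage on it, knob top 52 mm above the bench, is clamped at a setting NOT given by this pose; its black pad (20 mm across, 15 mm above the plate) faces the bar, 78 to 110 mm beyond the bar's middle: find it by feel. Spring 3.5 N per mm from zero, 8 mm travel. The casting's sliding friction (2 to 4 N) adds to the push.
- weight: Bystander: dark round slotted weight, 90 mm across, 22 mm high, origin centre of its underside.
- big_weight: Bystander: bigger slotted weight, 116 mm across, 32 mm high, origin centre of its underside.
- brick: Bystander: black power brick, 55 x 120 x 34 mm, origin centre of its underside.
- column: Bystander: aluminium stepped column, 44 mm across at the foot, 100 mm high, origin centre of its underside.
- setting_block: Bystander: brass setting block, 30 x 30 x 46 mm, standing near the gauge, origin centre of its underside.
- wrench: Bystander: wrench lying flat on the bench, about 180 mm long, origin under its middle.
- oil_can: Bystander: green can, 56 mm across, 90 mm high, origin centre of its underside.
Things that resemble listed ones, but are neither listed nor needed, are in the scene too. Of the things shaped like the part that bears casting_boss, the red one is meant.

How it is judged:
By the outcome, as a careful person would: the job done as asked, in the order asked, and still so for the second after the job is handed in, with the robot touching nothing.
It also fails if it takes over 72 s, if anything falls off the work surface, if the arm or the gripper's body presses on something with over 40 N, if the wrist force passes 120 N, or if a joint passes its speed limit or range.

## Working session

There is one attempt and no reset: what is moved stays moved. The work goes in short steps, Python scripts to look and compute and a shell command to move; the robot and the scene stay as the last step left them, time stands still between calls to the robot, and variables do not carry over. Pictures are saved under pics/ and viewed, at most 10 in all, crops included, and the job is handed in when it is done.

```bash
mkdir -p pics; ls; python3 - <<'E'
from workcell import sensors,cams
import cv2,numpy as np
o=sensors.get_obs();print(o['time_s'],o['position'],o['tool_rot'])
for n in('top','scene'):
    p,d=cams.grab_frame(n);cv2.imwrite(f'pics/{n}0.png',p);np.save(f'pics/{n}0.npy',d)
    c=cams.get_calibration(n);np.savez(f'pics/{n}cal.npz',**c);print(n,c)
E
```

```text
pics
0.0 [0.26052166 0.594859   0.24904136] [ 2.04928131e-01  9.78776430e-01 -1.03507501e-03 -2.99105177e-04]
top {'mtx': array([[410.08821324,   0.        , 257.82547647],
       [  0.        , 410.08821324, 196.05806672],
       [  0.        ,   0.        ,   1.        ]]), 'R': array([[ 0.02301388, -0.99968756, -0.00975412],
       [-0.99081868, -0.02150737, -0.13347573],
       [ 0.13322425,  0.01273636, -0.99100408]]), 't': array([-0.02942432,  0.57226173,  1.29665661])}
scene {'mtx': array([[495.17285667,   0.        , 264.06555004],
       [  0.        , 495.17285667, 185.2087605 ],
       [  0.        ,   0.        ,   1.        ]]), 'R': array([[ 0.0979437 ,  0.9951174 , -0.01218201],
       [ 0.67615126, -0.07552147, -0.73288197],
       [-0.7302236 ,  0.06354429, -0.68024674]]), 't': array([-0.02566357, -0.35227182,  1.7435106 ])}
```

View pics/top0.png

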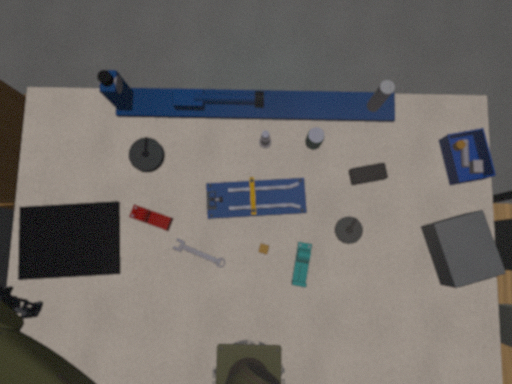

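View pics/scene0.png

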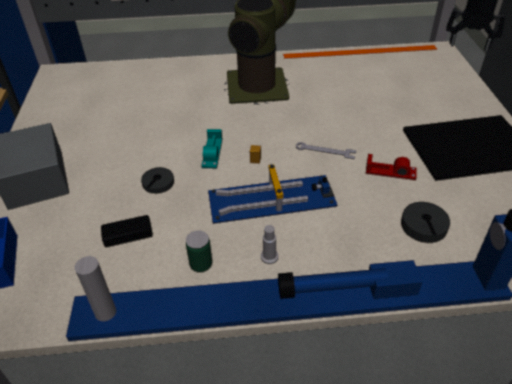

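Candidates: red casting at top (151,217) / scene (392,167), and a teal one of the same shape at top (302,264) / scene (212,148). The red one is the one meant. The gauge is at top (256,198), with its stop at the left end (world +y) and its entry on the right. Next I confirm in a crop and measure.

```bash
cat > h.py <<'E'
import numpy as np,cv2
def world(n,d,c):
    v,u=np.indices(d.shape);K=c['mtx']
    P=np.stack([(u-K[0,2])/K[0,0]*d,(v-K[1,2])/K[1,1]*d,d],-1)
    return (P-c['t'])@c['R']
E
python3 - <<'E'
import numpy as np,cv2
from h import *
t=cv2.imread('pics/top0.png');s=cv2.imread('pics/scene0.png')
a=cv2.resize(t[190:245,110:190],(800,550),interpolation=cv2.INTER_CUBIC)[:, :]
b=cv2.resize(s[140:230,200:430],(800,313),interpolation=cv2.INTER_CUBIC)
cv2.imwrite('pics/crop.png',np.vstack([cv2.resize(a,(400,275)),cv2.resize(b,(800,313))[:, :400]*0,])[:275] if 0 else np.vstack([np.hstack([cv2.resize(a,(400,275)),cv2.resize(t[170:225,195:315],(400,275))]),b]))
for n,im in(('top',t),('scene',s)):
    d=np.load(f'pics/{n}0.npy');c=np.load(f'pics/{n}cal.npz');W=world(n,d,c)
    h=cv2.cvtColor(im,cv2.COLOR_BGR2HSV);H,S,V=[h[...,i].astype(int) for i in range(3)]
    ms={'red':((H<6)|(H>172))&(S>150)&(V>60),'yel':(H>18)&(H<32)&(S>150)&(V>80),'blue':(H>100)&(H<125)&(S>120)}
    for k,m in ms.items():
        m=m&(d>0)
        q=W[m]
        if k=='blue': q=q[(q[:,0]>.4)&(q[:,0]<.68)&(abs(q[:,1])<.25)&(q[:,2]<.03)]
        elif k=='red': q=q[(q[:,1]>.1)&(q[:,1]<.5)&(q[:,0]<.7)&(q[:,0]>.3)]
        else: q=q[(q[:,0]>.4)&(q[:,0]<.68)&(abs(q[:,1])<.2)]
        r=cv2.minAreaRect(q[:,:2].astype(np.float32))
        print(n,k,len(q),'rect',np.round(r[0],4),np.round(r[1],4),round(r[2],1),'z',np.round(np.percentile(q[:,2],[2,50,98]),4))
        if k=='red':
            for lo,hi in((0,.02),(.02,.035),(.033,.042),(.042,.06)):
                w=q[(q[:,2]>lo)&(q[:,2]<hi)]
                if len(w):print('   ',lo,len(w),w.mean(0).round(4),w.min(0).round(3),w.max(0).round(3))
E
```

```text
top red 406 rect [0.4978 0.3345] [0.1355 0.0368] 71.0 z [0.0078 0.0288 0.0483]
    0 167 [0.4949 0.3246 0.0125] [0.467 0.284 0.006] [0.527 0.4   0.019]
    0.02 68 [0.4935 0.3247 0.028 ] [0.466 0.267 0.02 ] [0.517 0.386 0.035]
    0.033 86 [0.4948 0.322  0.0384] [0.462 0.267 0.033] [0.528 0.384 0.042]
    0.042 96 [0.502  0.3497 0.0453] [0.462 0.268 0.042] [0.525 0.379 0.051]
top yel 101 rect [ 0.5061 -0.012 ] [0.2157 0.0205] 11.5 z [0.0443 0.0725 0.0786]
top blue 1563 rect [ 0.5713 -0.0087] [0.1086 0.3156] 4.3 z [0.0039 0.0096 0.0155]
scene red 620 rect [0.5064 0.3323] [0.135  0.0528] 69.8 z [0.0038 0.0159 0.0449]
    0 343 [0.512  0.3283 0.0101] [0.483 0.264 0.   ] [0.548 0.402 0.02 ]
    0.02 119 [0.5051 0.3196 0.0272] [0.463 0.264 0.02 ] [0.538 0.381 0.035]
    0.033 131 [0.5048 0.3291 0.0377] [0.46  0.264 0.033] [0.536 0.381 0.042]
    0.042 50 [0.5134 0.3582 0.0439] [0.492 0.272 0.042] [0.532 0.373 0.048]
scene yel 225 rect [ 0.5178 -0.0165] [0.2421 0.0287] 13.3 z [0.0416 0.0694 0.0737]
scene blue 2343 rect [ 0.5767 -0.0115] [0.1248 0.3238] 5.1 z [0.0043 0.0082 0.0162]
```

View pics/crop.png

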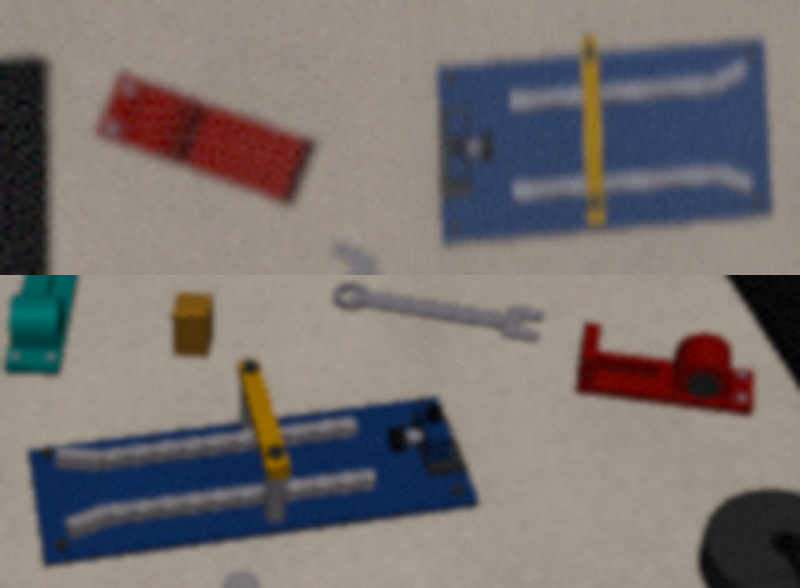

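The crop confirms the red casting: nose with bolt holes at upper left in the top view, lug at the tail, boss sides flat (bore across y). Its axis yaw is about 70°. The gauge pushes towards world +y, yaw about 94.5°. I'll move above the boss and look with the wrist camera.

```bash
cat >> h.py <<'E'
from scipy.spatial.transform import Rotation as Ro
def plan(x,y,z,yaw):
    "target TCP, tool x at yaw deg, pointing down -> scaled row"
    from workcell import sensors
    o=sensors.get_obs();R=Ro.from_quat(o['tool_rot'])
    c,s=np.cos(np.radians(yaw)),np.sin(np.radians(yaw))
    T=Ro.from_matrix(np.array([[c,s,0],[s,-c,0],[0,0,-1]]).T)
    return np.r_[(R.inv()*T).as_rotvec()/np.pi, R.inv().apply(np.array([x,y,z])-o['position'])/.2].round(4).tolist()
E
python3 -c "
from h import *
print(plan(.490,.352,.20,70))"
```

```text
[-0.0005, 0.0004, 0.4797, -1.5383, -0.6518, 0.2467]
```

```bash
python3 -m jog '[0,0,0.25,-0.8,-0.33,0.1,0, 0,0,0.25,-0.8,-0.33,0.1,0, 0,0,0.25,-0.8,-0.33,0.1,0, 0,0,0.25,-0.8,-0.33,0.1,0, 0,0,0.25,-0.8,-0.33,0.1,0, 0,0,0.25,-0.8,-0.33,0.1,0, 0,0,0.25,-0.8,-0.33,0.1,0, 0,0,0.25,-0.8,-0.33,0.1,0]' 40; python3 -c "
from h import *
print(plan(.490,.352,.20,70))"
```

```text
time_s: 0.77
position: [0.3811, 0.4701, 0.2297]
tool_rot: [0.565, 0.825, -0.001, -0.0]
contact_force: [0.3, -0.2, 0.6]
width: 0.0853
gripper_force: 0.0
[-0.0003, 0.0003, 0.2292, -0.7476, 0.2937, 0.1483]
```

```bash
python3 -m jog '[0,0,0.229,-0.748,0.294,0.148,0, 0,0,0.229,-0.748,0.294,0.148,0, 0,0,0.229,-0.748,0.294,0.148,0, 0,0,0.229,-0.748,0.294,0.148,0, 0,0,0.229,-0.748,0.294,0.148,0, 0,0,0.229,-0.748,0.294,0.148,0, 0,0,0.229,-0.748,0.294,0.148,0, 0,0,0.229,-0.748,0.294,0.148,0, 0,0,0.229,-0.748,0.294,0.148,0]'; python3 - <<'E'
from h import *
from workcell import sensors,cams
print(sensors.get_obs()['position'])
c=cams.get_calibration('wrist');p,d=cams.grab_frame('wrist')
np.savez('pics/w1cal.npz',**c);np.save('pics/w1.npy',d);cv2.imwrite('pics/w1.png',p);print(c)
E
```

```text
time_s: 1.52
position: [0.4898, 0.3532, 0.2007]
tool_rot: [0.818, 0.576, -0.0, 0.0]
contact_force: [0.8, 0.7, 0.0]
width: 0.0853
gripper_force: 0.0
[0.48975572 0.35318563 0.20066014]
{'mtx': array([[297.31863964,   0.        , 255.8775894 ],
       [  0.        , 297.31863964, 194.48121236],
       [  0.        ,   0.        ,   1.        ]]), 'R': array([[ 9.41282272e-01, -3.37620621e-01,  2.10828656e-05],
       [-3.21165532e-01, -8.95386420e-01,  3.08441015e-01],
       [-1.04117170e-01, -2.90336831e-01, -9.51243470e-01]]), 't': array([-0.34255161,  0.44851508,  0.48648846])}
```

View pics/w1.png

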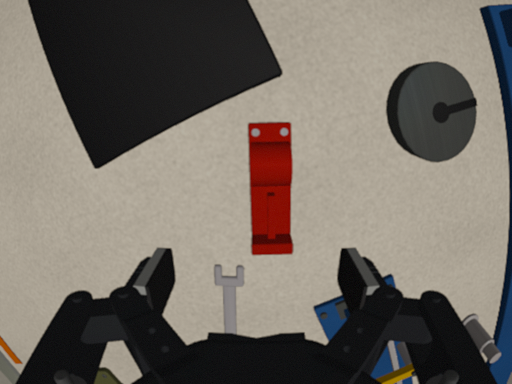

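The picture shows the red casting upright: nose with holes at (270,124), boss (270,162), lug (271,248), wrench tip at (230,268). Next I work out its pose.

```bash
cat >> h.py <<'E'
def fray(uv,c):
    K=c['mtx'];q=(np.atleast_2d(uv).astype(float)-[K[0,2],K[1,2]])/K[0,0];th=np.linalg.norm(q,axis=-1,keepdims=True)
    r=np.hstack([q/np.maximum(th,1e-9)*np.sin(th),np.cos(th)])
    return r@c['R'], -c['R'].T@c['t']
def atz(uv,c,z):
    r,o=fray(uv,c);return o+r*((z-o[2])/r[:,2])[:,None]
def fworld(d,c):
    v,u=np.indices(d.shape);uv=np.stack([u.ravel(),v.ravel()],1)
    r,o=fray(uv,c);f=r@c['R'][2]
    return (o+r*(d.ravel()/f)[:,None]).reshape(d.shape+(3,))
E
python3 - <<'E'
from h import *
p=cv2.imread('pics/w1.png');d=np.load('pics/w1.npy');c=dict(np.load('pics/w1cal.npz'))
h=cv2.cvtColor(p,cv2.COLOR_BGR2HSV);m=((h[...,0]<6)|(h[...,0]>172))&(h[...,1]>150)&(d>0)
n,l,s,_=cv2.connectedComponentsWithStats(m.astype(np.uint8));k=1+s[1:,4].argmax();m=l==k;print(s[k])
W=fworld(d,c);q=W[m];print('z',np.percentile(q[:,2],[1,50,99]).round(4))
r=cv2.minAreaRect(q[:,:2].astype(np.float32));print('rect',r)
top=q[(q[:,2]>.042)];top=top[top[:,1]>.3];print('bosstop',len(top),top.mean(0))
# ray method: left/right edges on rows through boss (z .046) and nose front edge z .012
e=[]
for v in range(150,178,3):
    u=np.where(m[v])[0];e.append(atz([[u[0]-.5,v],[u[-1]+.5,v]],c,.042)); 
e=np.array(e);mid=e.mean(1);print('boss width',np.linalg.norm(e[:,0]-e[:,1],axis=1).round(4),'mid',mid[len(mid)//2])
e=[]
for v in list(range(126,140,2)):
    u=np.where(m[v])[0];e.append(atz([[u[0]-.5,v],[u[-1]+.5,v]],c,.012))
e=np.array(e);print('base w',np.linalg.norm(e[:,0]-e[:,1],axis=1).round(4),e.mean(1)[0])
u=np.where(m)[0].min();print('nose',atz([[270,u-.5]],c,.012))
# lug top edge row
v=np.where(m)[0].max();print('tail',v,atz([[271,v+.5]],c,.0),atz([[271,v+.5]],c,.04), atz([[271,237]],c,.04))
for L in (e[:,0],e[:,1]):
    pass
em=(e[:,0]+e[:,1])/2
lug=[]
for v in range(240,250,2):
    u=np.where(m[v])[0];lug.append(atz([[u[0]-.5,v],[u[-1]+.5,v]],c,.04))
lug=np.array(lug);print('lug w',np.linalg.norm(lug[:,0]-lug[:,1],axis=1).round(4));lm=lug.mean((0,1))
a=em.mean(0)-lm;print('yaw',np.degrees(np.arctan2(a[1],a[0])),lm,em.mean(0))
E
```

```text
[ 249  123   44  132 5075]
z [0.0108 0.0259 0.0468]
rect ((0.501090943813324, 0.3356897234916687), (0.13795140385627747, 0.04381036013364792), 71.7121353149414)
bosstop 1046 [0.50925491 0.36233056 0.04483341]
boss width [0.0395 0.0396 0.0397 0.0407 0.0408 0.0409 0.041  0.0411 0.0413 0.0414] mid [0.50983921 0.36454733 0.042     ]
base w [0.043  0.043  0.0442 0.0442 0.0443 0.0443 0.0444] [0.52137543 0.39814984 0.012     ]
nose [[0.52349077 0.40121112 0.012     ]]
tail 254 [[0.47281424 0.24774928 0.        ]] [[0.47827886 0.26987237 0.04      ]] [[0.48509388 0.29021218 0.04      ]]
lug w [0.0407 0.0419 0.0431 0.0433 0.0434]
yaw 71.63246984874709 [0.48306104 0.28187987 0.04      ] [0.51962582 0.39200597 0.012     ]
```

```bash
python3 -c "
from h import *
print(plan(.5096,.3620,.032,71.6))"
```

```text
[0.0, 0.0, -0.0072, 0.0746, 0.0789, 0.8437]
```

```bash
python3 -m jog '[0,0,-0.007,0.075,0.079,0.2,0, 0,0,-0.007,0.075,0.079,0.4,0, 0,0,-0.007,0.075,0.079,0.55,0, 0,0,-0.007,0.075,0.079,0.68,0, 0,0,-0.007,0.075,0.079,0.78,0, 0,0,-0.007,0.075,0.079,0.844,0, 0,0,-0.007,0.075,0.079,0.844,0, 0,0,-0.007,0.075,0.079,0.844,1, 0,0,-0.007,0.075,0.079,0.844,1, 0,0,-0.007,0.075,0.079,0.844,1, 0,0,-0.007,0.075,0.079,0.844,1, 0,0,-0.007,0.075,0.079,0.844,1, 0,0,-0.007,0.075,0.079,0.844,1, 0,0,-0.007,0.075,0.079,0.844,1, 0,0,-0.007,0.075,0.079,0.844,1, 0,0,-0.007,0.075,0.079,0.844,1]' 50
```

```text
time_s: 2.9
position: [0.511, 0.3626, 0.0344]
tool_rot: [0.812, 0.583, 0.002, -0.0]
contact_force: [-2.8, 0.1, 6.9]
width: 0.0393
gripper_force: 54.2
```

The fingertips are pressing on the base (6.9 N upwards), so I regrasp about 6 mm higher, which also keeps them clear of the guides, and then lift.

```bash
python3 -m jog '[0,0,0,0,0,0,0.2, 0,0,0,0,0,0,0.2, 0,0,0,0,0,-0.03,0.2, 0,0,0,0,0,-0.03,0.2, 0,0,0,0,0,-0.03,0.2, 0,0,0,0,0,-0.03,1, 0,0,0,0,0,-0.03,1, 0,0,0,0,0,-0.03,1, 0,0,0,0,0,-0.03,1, 0,0,0,0,0,-0.03,1, 0,0,0,0,0,-0.03,1, 0,0,0,0,0,-0.03,1]' 60; python3 -m jog '[0,0,0,0,0,-0.15,1, 0,0,0,0,0,-0.35,1, 0,0,0,0,0,-0.5,1, 0,0,0,0,0,-0.5,1, 0,0,0,0,0,-0.5,1]'; python3 -c "
from h import *
d=np.array([np.cos(np.radians(94.6)),np.sin(np.radians(94.6))]);o=np.array([.5735,-.0]);b=o-.0725*d
print(b,plan(*b,.14,94.6))"
```

```text
time_s: 3.9
position: [0.5104, 0.3616, 0.0381]
tool_rot: [0.812, 0.584, 0.0, 0.0]
contact_force: [0.6, -0.5, 0.3]
width: 0.0395
gripper_force: 63.2
time_s: 4.32
position: [0.5103, 0.362, 0.1388]
tool_rot: [0.812, 0.583, 0.001, -0.0]
contact_force: [0.7, -0.1, -5.4]
width: 0.0388
gripper_force: 63.5
[ 0.57931442 -0.07226647] [0.0005, -0.0005, -0.129, -1.9476, 1.02, -0.0087]
```

```bash
python3 -m jog '[0,0,-0.065,-0.98,0.51,-0.07,1, 0,0,-0.065,-0.98,0.51,-0.07,1, 0,0,-0.065,-0.98,0.51,-0.07,1, 0,0,-0.065,-0.98,0.51,-0.07,1, 0,0,-0.065,-0.98,0.51,-0.07,1, 0,0,-0.065,-0.98,0.51,-0.07,1, 0,0,-0.065,-0.98,0.51,-0.07,1]'; python3 -c "
from h import *
d=np.array([np.cos(np.radians(94.6)),np.sin(np.radians(94.6))]);o=np.array([.5735,-.0]);b=o-.130*d
print(b,plan(*b,.155,94.6))"
```

```text
time_s: 4.9
position: [0.5421, 0.1395, 0.1477]
tool_rot: [0.75, 0.661, -0.003, -0.002]
contact_force: [-1.2, 0.3, -6.1]
width: 0.0389
gripper_force: 63.4
[ 0.58392586 -0.12958125] [-0.0022, 0.0007, -0.0655, -1.3087, 0.3753, -0.0353]
```

```bash
python3 -m jog '[0,0,-0.065,-0.98,0.3,-0.03,1, 0,0,-0.065,-0.98,0.3,-0.03,1, 0,0,-0.065,-0.98,0.3,-0.03,1, 0,0,-0.065,-0.98,0.3,-0.03,1, 0,0,-0.065,-0.98,0.3,-0.03,1, 0,0,-0.065,-0.98,0.3,-0.03,1, 0,0,-0.065,-0.98,0.3,-0.03,1, 0,0,-0.065,-0.98,0.3,-0.03,1]'; python3 -c "
from h import *
d=np.array([np.cos(np.radians(94.6)),np.sin(np.radians(94.6))]);o=np.array([.5735,-.0]);b=o-.130*d
print(b,plan(*b,.155,94.6))"
```

```text
time_s: 5.57
position: [0.5784, -0.0576, 0.1547]
tool_rot: [0.677, 0.736, -0.001, -0.003]
contact_force: [0.1, 0.6, -6.0]
width: 0.0391
gripper_force: 63.5
[ 0.58392586 -0.12958125] [-0.0017, -0.0008, 0.0009, -0.3611, -0.0023, -0.0024]
```

```bash
python3 -m jog '[0,0,0.001,-0.36,0,0,1, 0,0,0.001,-0.36,0,0,1, 0,0,0.001,-0.36,0,0,1, 0,0,0.001,-0.36,0,0,1, 0,0,0.001,-0.36,0,0,1]';  python3 - <<'E'
from h import *
from workcell import sensors,cams
print(sensors.get_obs()['position'])
c=cams.get_calibration('wrist');p,d=cams.grab_frame('wrist')
np.savez('pics/w2cal.npz',**c);np.save('pics/w2.npy',d);cv2.imwrite('pics/w2.png',p)
E
```

```text
time_s: 5.98
position: [0.5854, -0.1284, 0.1564]
tool_rot: [0.678, 0.735, -0.0, -0.002]
contact_force: [0.8, 0.3, -5.4]
width: 0.039
gripper_force: 63.4
[ 0.58540627 -0.12841726  0.15641373]
```

View pics/w2.png

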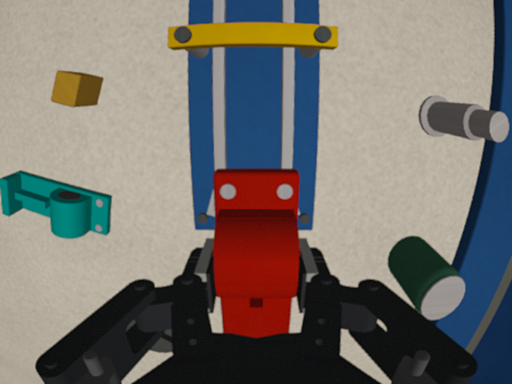

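The view shows the channel running up the picture, with guides at columns 219 and 288, the yellow bar at row 36, and the held casting's nose at row 171, columns 214–298. I'll compute the channel axis, the bar and the held casting's pose.

```bash
python3 - <<'E'
from h import *
p=cv2.imread('pics/w2.png');d=np.load('pics/w2.npy');c=dict(np.load('pics/w2cal.npz'))
h=cv2.cvtColor(p,cv2.COLOR_BGR2HSV);H,S,V=[h[...,i].astype(int) for i in range(3)]
red=((H<6)|(H>172))&(S>150)&(V>60)
blue=(H>100)&(H<125)&(S>120)
def line(P):
    vx,vy,x,y=cv2.fitLine(P[:,:2].astype(np.float32),cv2.DIST_HUBER,0,1e-4,1e-4).ravel()
    s=np.sign(vy);return np.array([vx,vy])*s,np.array([x,y])
A=[];B=[];P1=[];P2=[]
for v in range(62,162,4):
    u=253
    a=u
    while blue[v,a]:a-=1
    b=u
    while blue[v,b]:b+=1
    A.append((a+.5,v));B.append((b-.5,v))
    U=np.where(blue[v,150:360])[0]+150;P1.append((U[0]-.5,v));P2.append((U[-1]+.5,v))
print(A[0],A[-1],B[0],B[-1],P1[0],P1[-1],P2[0],P2[-1])
def rep(A,B,z,n):
    da,pa=line(atz(A,c,z));db,pb=line(atz(B,c,z));
    dd=da+db;dd/=np.linalg.norm(dd);nn=np.array([-dd[1],dd[0]])
    print(n,'yaw',np.degrees([np.arctan2(x[1],x[0]) for x in(da,db,dd)]).round(2),'width',(pb-pa)@nn)
    # mid at y=-.03
    f=lambda p,d:p+d*((-.03-p[1])/d[1])
    m=(f(pa,da)+f(pb,db))/2;print('  mid at y=-.03',m);return m,dd
m1,d1=rep(A,B,.010,'guides');m2,d2=rep(P1,P2,.010,'plate')
cols=[[],[]]
for v in range(178,208,2):
    u=np.where(red[v])[0];cols[0].append((u[0]-.5,v));cols[1].append((u[-1]+.5,v))
z=.1564-.026
L,Rr=atz(cols[0],c,z),atz(cols[1],c,z)
print('nose w',np.linalg.norm(L-Rr,axis=1).round(4)[::5]);
dl,_=line(L);dr,_=line(Rr);print('cast yaw',np.degrees(np.arctan2(dl[1]+dr[1],dl[0]+dr[0])))
print('nose mid pts',((L+Rr)/2)[[0,7,14]])
v0=np.where(red[:,256])[0].min();print('nose',v0,atz([[256,v0-.5]],c,z))
yel=(H>18)&(H<32)&(S>150)&(V>80)
U=[253];r=np.where(yel[:,253])[0];W=fworld(d,c)
bw=W[yel&(d>0)];bt=bw[bw[:,2]>.066];print('bar',bt.mean(0),cv2.minAreaRect(bt[:,:2].astype(np.float32)))
print(r.min(),r.max(),atz([[253,r.min()-.5],[253,r.max()+.5]],c,.0725),atz([[253,r.max()+.5]],c,.0585))
from workcell import sensors
print(sensors.get_obs()['position'])
E
```

```text
(225.5, 62) (226.5, 158) (281.5, 62) (280.5, 158) (np.float64(188.5), 62) (np.float64(190.5), 158) (np.float64(318.5), 62) (np.float64(315.5), 158)
guides yaw [94.2  94.34 94.27] width -0.04993227
  mid at y=-.03 [ 0.57550013 -0.03      ]
plate yaw [94.51 94.22 94.36] width -0.1169859
  mid at y=-.03 [ 0.5753517 -0.03     ]
nose w [0.0446 0.045  0.0444]
cast yaw 94.67618
nose mid pts [[ 0.58288263 -0.08938929  0.1304    ]
 [ 0.58377442 -0.09703762  0.1304    ]
 [ 0.58414765 -0.10495857  0.1304    ]]
nose 169 [[ 0.58248299 -0.08438784  0.1304    ]]
bar [ 0.57355107 -0.00218266  0.07250153] ((0.57322096824646, -0.0015024710446596146), (0.11934519559144974, 0.016333283856511116), 4.6539812088012695)
22 45 [[ 0.57289638  0.00689138  0.0725    ]
 [ 0.57433612 -0.01075616  0.0725    ]] [[ 0.57395364 -0.00809355  0.0585    ]]
[ 0.58549987 -0.12829793  0.15662335]
```

```bash
python3 -c "
from h import *
print(plan(.5785,-.0740,.080,94.35))"
```

```text
[-0.0007, -0.0005, 0.0021, 0.2729, -0.0117, 0.3836]
```

```bash
python3 -m jog '[0,0,0.002,0.1,-0.012,0.1,1, 0,0,0.002,0.2,-0.012,0.2,1, 0,0,0.002,0.273,-0.012,0.3,1, 0,0,0.002,0.273,-0.012,0.384,1, 0,0,0.002,0.273,-0.012,0.384,1, 0,0,0.002,0.273,-0.012,0.384,1, 0,0,0.002,0.273,-0.012,0.384,1]';  python3 - <<'E'
from h import *
from workcell import sensors,cams
print(plan(.5785,-.0740,.049,94.35))
p,d=cams.grab_frame('wrist');c=cams.get_calibration('wrist')
h=cv2.cvtColor(p,cv2.COLOR_BGR2HSV);H,S,V=[h[...,i].astype(int) for i in range(3)]
red=((H<6)|(H>172))&(S>150)&(V>60);blue=(H>100)&(H<125)&(S>120)
z0=sensors.get_obs()['position'][2]-.026;M=[]
v0=np.where(red.sum(1)>40)[0].min();print('nose row',v0)
for v in range(v0+6,v0+30,3):
    u=np.where(red[v])[0];e=atz([[u[0]-.5,v],[u[-1]+.5,v]],c,z0);M.append(e.mean(0));
M=np.array(M);print(np.linalg.norm(e[0]-e[1]),np.polyfit(M[:,1],M[:,0],1),'cast',M[0],M[-1])
G=[]
for v in range(v0-40,v0-5,3):
    if not blue[v,253]:continue
    a=b=253
    while blue[v,a]:a-=1
    while blue[v,b]:b+=1
    e=atz([[a+.5,v],[b-.5,v]],c,.010);G.append(e.mean(0))
G=np.array(G);print(np.linalg.norm(e[0]-e[1]),len(G),'guide',G[0],G[-1],np.polyfit(G[:,1],G[:,0],1))
cv2.imwrite('pics/w3.png',p)
E
```

```text
time_s: 6.62
position: [0.5802, -0.0757, 0.0823]
tool_rot: [0.68, 0.733, 0.0, 0.001]
contact_force: [0.1, -0.1, -5.3]
width: 0.039
gripper_force: 63.2
[0.0005, 0.0002, -0.0003, 0.0091, -0.008, 0.1663]
nose row 170
0.04435997241502168 [-0.07182796  0.5759585 ] cast [ 0.57849956 -0.036006    0.05693638] [ 0.57935286 -0.04755717  0.05693638]
0.05018922943859771 12 guide [ 0.57488372 -0.01670599  0.01      ] [ 0.5764865 -0.0391401  0.01     ] [-0.07494114  0.57353792]
```

The casting sits 2.2 mm to +x of the channel axis. I'll shift it, descend partway and re-check.

```bash
python3 -m jog '[0,0,0,0.009,-0.011,0.03,1, 0,0,0,0.009,-0.011,0.06,1, 0,0,0,0.009,-0.011,0.075,1, 0,0,0,0.009,-0.011,0.075,1, 0,0,0,0.009,-0.011,0.075,1]';  cat > chk.py <<'E'
from h import *
from workcell import sensors,cams
print(sensors.get_obs()['position'],plan(.5785,-.0740,.049,94.35))
p,d=cams.grab_frame('wrist');c=cams.get_calibration('wrist')
h=cv2.cvtColor(p,cv2.COLOR_BGR2HSV);H,S,V=[h[...,i].astype(int) for i in range(3)]
red=((H<6)|(H>172))&(S>150)&(V>60)
z0=sensors.get_obs()['position'][2]-.026;M=[]
v0=np.where(red.sum(1)>40)[0].min()
for v in range(v0+6,v0+30,3):
    u=np.where(red[v])[0];e=atz([[u[0]-.5,v],[u[-1]+.5,v]],c,z0);M.append(e.mean(0))
M=np.array(M);print('cast yaw slope',np.polyfit(M[:,1],M[:,0],1),'lateral err mm',1e3*(M[:,0]-(.57354-.07494*M[:,1])).round(5))
cv2.imwrite('pics/w4.png',p)
E
python3 chk.py
```

```text
time_s: 7.08
position: [0.5767, -0.0745, 0.0656]
tool_rot: [0.681, 0.733, -0.0, -0.0]
contact_force: [0.2, -0.4, -5.2]
width: 0.0391
gripper_force: 63.5
[ 0.57669046 -0.07454332  0.06564704] [-0.0003, -0.0001, -0.0007, 0.002, 0.0093, 0.0832]
cast yaw slope [-0.0736613   0.57250445] lateral err mm [-1.08 -1.08 -1.08 -1.09 -1.09 -1.09 -1.09 -1.09]
```

```bash
python3 -m jog '[0,0,0,0.002,0.005,0,1, 0,0,0,0.002,0.005,0.02,1, 0,0,0,0.002,0.005,0.04,1, 0,0,0,0.002,0.005,0.055,1, 0,0,0,0.002,0.005,0.07,1, 0,0,0,0.002,0.005,0.08,1, 0,0,0,0.002,0.005,0.08,1, 0,0,0,0.002,0.005,0.08,1]';  python3 chk.py
```

```text
time_s: 7.8
position: [0.5778, -0.0739, 0.0498]
tool_rot: [0.68, 0.733, -0.0, -0.0]
contact_force: [-0.2, -0.6, -5.0]
width: 0.039
gripper_force: 63.5
[ 0.5778447  -0.07393413  0.04980788] [-0.0002, -0.0, -0.0006, -0.0006, 0.0032, 0.004]
cast yaw slope [-0.05049997  0.57432733] lateral err mm [ 0.03  0.03 -0.24 -0.25 -0.25 -0.25 -0.25 -0.26]
```

```bash
python3 -m jog '[0,0,0,0,0,0.004,1, 0,0,0,0,0,0.008,1, 0,0,0,0,0,0.011,1, 0,0,0,0,0,0.011,1]'
```

```text
time_s: 8.18
position: [0.5782, -0.074, 0.0481]
tool_rot: [0.68, 0.733, 0.0, 0.0]
contact_force: [-0.4, 0.6, -4.4]
width: 0.039
gripper_force: 63.6
```

```bash
python3 -m jog '[0,0,0,0,0,0.003,1, 0,0,0,0,0,0.006,1, 0,0,0,0,0,0.006,1]'; python3 -m jog '[0,0,0,0,0,0.001,1, 0,0,0,0,0,0.002,1]'
```

```text
time_s: 8.43
position: [0.5782, -0.074, 0.048]
tool_rot: [0.68, 0.733, -0.0, -0.0]
contact_force: [-5.1, 1.9, 3.4]
width: 0.0392
gripper_force: 64.8
time_s: 8.6
position: [0.5783, -0.074, 0.0481]
tool_rot: [0.68, 0.733, -0.0, -0.0]
contact_force: [-6.8, 1.2, 7.3]
width: 0.0386
gripper_force: 65.1
```

```bash
python3 -m jog '[0,0,0,0,0,-0.002,0.6, 0,0,0,0,0,-0.004,0.35, 0,0,0,0,0,-0.004,0.25, 0,0,0,0,0,-0.004,0.25, 0,0,0,0,0,-0.004,0.25, 0,0,0,0,0,-0.15,0.2, 0,0,0,0,0,-0.35,0.2, 0,0,0,0,0,-0.5,0.2, 0,0,0,-0.3,0,-0.5,0.5, 0,0,0,-0.62,0,-0.5,1, 0,0,0,-0.62,0,-0.5,1, 0,0,0,-0.62,0,-0.5,1, 0,0,0,-0.62,0,-0.5,1]';  python3 - <<'E'
from h import *
from workcell import sensors,cams
c=cams.get_calibration('wrist');p,d=cams.grab_frame('wrist')
np.savez('pics/w5cal.npz',**c);cv2.imwrite('pics/w5.png',p)
print(plan(.588,-.196,.038,94.35))
E
```

```text
time_s: 9.68
position: [0.5872, -0.1996, 0.1464]
tool_rot: [0.682, 0.732, 0.0, 0.0]
contact_force: [-1.0, -0.5, -0.1]
width: 0.0076
gripper_force: 0.0
[-0.0001, -0.0002, -0.0011, 0.0102, 0.0055, 0.5403]
```

View pics/w5.png

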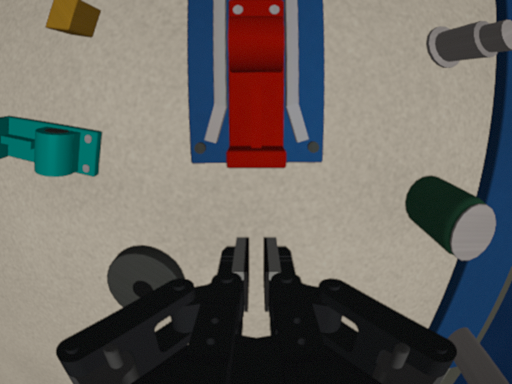

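The picture shows the casting flat in the channel between the guides, with its tail at (257,165), and the fingers well behind it. I'll descend behind the tail.

```bash
python3 -m jog '[0,0,-0.001,0,0.005,0.2,1, 0,0,-0.001,0,0.005,0.38,1, 0,0,-0.001,0,0.005,0.48,1, 0,0,-0.001,0,0.005,0.54,1, 0,0,-0.001,0,0.005,0.54,1, 0,0,-0.001,0,0.005,0.54,1, 0,0,-0.001,0.03,0.005,0.54,1, 0,0,-0.001,0.04,0.005,0.54,1, 0,0,-0.001,0.04,0.005,0.54,1]';  python3 - <<'E'
from h import *
from workcell import sensors
o=sensors.get_obs();c=dict(np.load('pics/w5cal.npz'))
print(o['position'],o['width'],'tail top', atz([[257,149.5]],c,.050),'bottom',atz([[257,167.5]],c,.010))
d=np.array([-.0752,.9972]);print('gauge x of TCP',(o['position'][:2]-[.5733,-.0018])@d,'lat',(o['position'][:2]-[.5733,-.0018])@[.9972,.0752], plan(.588,-.196,.038,94.35))
E
```

```text
time_s: 10.48
position: [0.5888, -0.1893, 0.0404]
tool_rot: [0.679, 0.734, 0.001, 0.002]
contact_force: [0.2, 0.0, 0.2]
width: 0.0003
gripper_force: 0.0
[ 0.58882662 -0.18931792  0.04037888] 0.0003249139052465386 tail top [[ 0.58584313 -0.15709836  0.05      ]] bottom [[ 0.58762964 -0.17993477  0.01      ]]
gauge x of TCP -0.18816047003153955 lat 0.0013818003057829882 [0.0009, 0.0004, 0.0007, -0.033, -0.0068, 0.0119]
```

```bash
python3 -m jog '[0,0,0,0.01,-0.005,0.01,1, 0,0,0,0.03,-0.005,0.01,1, 0,0,0,0.055,-0.005,0.01,1, 0,0,0,0.08,-0.005,0.01,1, 0,0,0,0.11,-0.005,0.01,1, 0,0,0,0.14,-0.005,0.01,1, 0,0,0,0.17,-0.005,0.01,1, 0,0,0,0.2,-0.005,0.01,1, 0,0,0,0.23,-0.005,0.01,1, 0,0,0,0.26,-0.005,0.01,1, 0,0,0,0.29,-0.005,0.01,1, 0,0,0,0.32,-0.005,0.01,1, 0,0,0,0.35,-0.005,0.01,1, 0,0,0,0.38,-0.005,0.01,1, 0,0,0,0.41,-0.005,0.01,1, 0,0,0,0.43,-0.005,0.01,1, 0,0,0,0.44,-0.005,0.01,1, 0,0,0,0.445,-0.005,0.01,1, 0,0,0,0.445,-0.005,0.01,1]';  python3 - <<'E'
from h import *
from workcell import sensors,cams
o=sensors.get_obs();p,d=cams.grab_frame('wrist');cv2.imwrite('pics/w6.png',p)
d=np.array([-.0752,.9972]);n=[.9972,.0752];q=o['position'][:2]-[.5733,-.0018]
print('gauge x',q@d,'lat',q@n,'F',o['contact_force'][:2]@d,o['contact_force'],o['position'][2])
E
```

```text
time_s: 12.07
position: [0.58, -0.1006, 0.0367]
tool_rot: [0.679, 0.734, 0.0, 0.0]
contact_force: [0.2, -3.4, 3.5]
width: -0.0
gripper_force: 1.8
gauge x -0.09902794390366658 lat -0.000766649465939585 F -3.4045118646515005 [ 0.24434187 -3.39564516  3.51296571] 0.036731480247093745
```

View pics/w6.png

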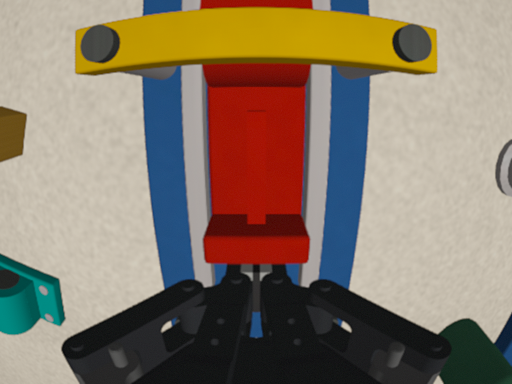

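Boss is under the bar with 3.4 N of sliding friction. Nose is now about +52. I'll advance 20 mm, then feel for the stop in small steps.

```bash
cat > st.py <<'E'
from h import *
from workcell import sensors
o=sensors.get_obs();d=np.array([-.0752,.9972]);n=[.9972,.0752];q=o['position'][:2]-[.5733,-.0018]
print('gx %.2f mm lat %.2f push %.2f z %.4f t %.2f'%(q@d*1e3,q@n*1e3,-o['contact_force'][:2]@d,o['position'][2],o['time_s']))
E
python3 -m jog '[0,0,0,0.015,0.003,-0.01,1, 0,0,0,0.03,0.003,-0.01,1, 0,0,0,0.045,0.003,-0.01,1, 0,0,0,0.06,0.003,-0.01,1, 0,0,0,0.075,0.003,-0.01,1, 0,0,0,0.09,0.003,-0.01,1, 0,0,0,0.1,0.003,-0.01,1, 0,0,0,0.1,0.003,-0.01,1]' >/dev/null; python3 st.py
python3 -m jog '[0,0,0,0.008,0,0,1, 0,0,0,0.015,0,0,1]'>/dev/null; python3 st.py
```

```text
gx -78.36 mm lat -0.83 push 0.31 z 0.0380 t 12.78
gx -76.18 mm lat -0.66 push 3.45 z 0.0381 t 12.95
```

```bash
python3 -m jog '[0,0,0,0.008,0,0,1, 0,0,0,0.015,0,0,1]'>/dev/null; python3 st.py
```

```text
gx -73.19 mm lat -0.65 push 2.69 z 0.0381 t 13.12
```

```bash
cat >> st.py <<'E'
import sys; sys.exit(-o['contact_force'][:2]@d>5.5)
E
python3 -m jog '[0,0,0,0.007,0,0,1, 0,0,0,0.0125,0,0,1]'>/dev/null; python3 st.py &&
python3 -m jog '[0,0,0,0.007,0,0,1, 0,0,0,0.0125,0,0,1]'>/dev/null && python3 st.py &&
python3 -m jog '[0,0,0,0.007,0,0,1, 0,0,0,0.0125,0,0,1]'>/dev/null && python3 st.py &&
python3 -m jog '[0,0,0,0.007,0,0,1, 0,0,0,0.0125,0,0,1]'>/dev/null && python3 st.py &&
python3 -m jog '[0,0,0,0.007,0,0,1, 0,0,0,0.0125,0,0,1]'>/dev/null && python3 st.py &&
python3 -m jog '[0,0,0,0.007,0,0,1, 0,0,0,0.0125,0,0,1]'>/dev/null && python3 st.py
```

```text
gx -70.70 mm lat -0.55 push 2.49 z 0.0383 t 13.28False
```

```bash
sed -i 's/sys.exit(\(.*\))$/sys.exit(int(\1))/' st.py; tail -1 st.py
python3 -m jog '[0,0,0,0.007,0,0,1, 0,0,0,0.0125,0,0,1]'>/dev/null; python3 st.py &&
python3 -m jog '[0,0,0,0.007,0,0,1, 0,0,0,0.0125,0,0,1]'>/dev/null && python3 st.py &&
python3 -m jog '[0,0,0,0.007,0,0,1, 0,0,0,0.0125,0,0,1]'>/dev/null && python3 st.py &&
python3 -m jog '[0,0,0,0.007,0,0,1, 0,0,0,0.0125,0,0,1]'>/dev/null && python3 st.py &&
python3 -m jog '[0,0,0,0.007,0,0,1, 0,0,0,0.0125,0,0,1]'>/dev/null && python3 st.py &&
python3 -m jog '[0,0,0,0.007,0,0,1, 0,0,0,0.0125,0,0,1]'>/dev/null && python3 st.py
```

```text
import sys; sys.exit(int(-o['contact_force'][:2]@d>5.5))
gx -68.19 mm lat -0.50 push 2.83 z 0.0383 t 13.45
gx -65.70 mm lat -0.51 push 3.61 z 0.0383 t 13.62
gx -63.16 mm lat -0.50 push 2.33 z 0.0383 t 13.78
gx -60.68 mm lat -0.50 push 3.08 z 0.0383 t 13.95
gx -58.15 mm lat -0.54 push 1.78 z 0.0383 t 14.12
gx -55.66 mm lat -0.55 push 2.61 z 0.0383 t 14.28
```

```bash

python3 -m jog '[0,0,0,0.006,0,0,1, 0,0,0,0.01,0,0,1]'>/dev/null; python3 st.py &&
python3 -m jog '[0,0,0,0.006,0,0,1, 0,0,0,0.01,0,0,1]'>/dev/null && python3 st.py &&
python3 -m jog '[0,0,0,0.006,0,0,1, 0,0,0,0.01,0,0,1]'>/dev/null && python3 st.py &&
python3 -m jog '[0,0,0,0.006,0,0,1, 0,0,0,0.01,0,0,1]'>/dev/null && python3 st.py &&
python3 -m jog '[0,0,0,0.006,0,0,1, 0,0,0,0.01,0,0,1]'>/dev/null && python3 st.py &&
python3 -m jog '[0,0,0,0.006,0,0,1, 0,0,0,0.01,0,0,1]'>/dev/null && python3 st.py &&
python3 -m jog '[0,0,0,0.006,0,0,1, 0,0,0,0.01,0,0,1]'>/dev/null && python3 st.py
```

```text
gx -53.67 mm lat -0.55 push 3.15 z 0.0383 t 14.45
gx -51.71 mm lat -0.54 push 2.06 z 0.0383 t 14.62
gx -49.67 mm lat -0.55 push 3.29 z 0.0383 t 14.78
gx -48.13 mm lat -0.44 push 6.44 z 0.0384 t 14.95
```

Stop met (push 6.4 N against about 2.7 N of friction). Now I press in small steps.

```bash

python3 -m jog '[0,0,0,0,0,0,1, 0,0,0,0,0,0,1]'>/dev/null; python3 st.py
python3 -m jog '[0,0,0,0.003,0,0,1, 0,0,0,0.004,0,0,1, 0,0,0,0.004,0,0,1]'>/dev/null; python3 st.py
```

```text
gx -48.08 mm lat -0.40 push 4.28 z 0.0385 t 15.12
gx -47.65 mm lat -0.33 push 5.85 z 0.0386 t 15.37
```

```bash
sed -i 's/>5.5/>11/' st.py
python3 -m jog '[0,0,0,0.002,0,0,1, 0,0,0,0.004,0,0,1, 0,0,0,0.004,0,0,1]'>/dev/null; python3 st.py
python3 -m jog '[0,0,0,0.002,0,0,1, 0,0,0,0.004,0,0,1, 0,0,0,0.004,0,0,1]'>/dev/null; python3 st.py
python3 -m jog '[0,0,0,0,0,0,1]'>/dev/null; python3 st.py
```

```text
gx -47.21 mm lat -0.23 push 6.59 z 0.0387 t 15.62
gx -46.77 mm lat -0.12 push 8.14 z 0.0388 t 15.87
gx -46.76 mm lat -0.15 push 8.40 z 0.0388 t 15.95
```

```bash

python3 -m jog '[0,0,0,0.002,0,0,1, 0,0,0,0.004,0,0,1, 0,0,0,0.006,0,0,1, 0,0,0,0.007,0,0,1, 0,0,0,0.007,0,0,1]'>/dev/null; python3 st.py &&
python3 -m jog '[0,0,0,0,0,0,1]'>/dev/null; python3 st.py
```

```text
gx -46.03 mm lat 0.08 push 11.07 z 0.0390 t 16.37
gx -46.03 mm lat 0.08 push 11.07 z 0.0390 t 16.37
```

```bash

python3 -m jog '[0,0,0,0.002,0,0,1, 0,0,0,0.004,0,0,1, 0,0,0,0.0045,0,0,1, 0,0,0,0.0045,0,0,1]'>/dev/null; python3 st.py
python3 -m jog '[0,0,0,0,0,0,1, 0,0,0,0,0,0,1, 0,0,0,0,0,0,1, 0,0,0,0,0,0,1, 0,0,0,0,0,0,1, 0,0,0,0,0,0,1, 0,0,0,0,0,0,1]'>/dev/null; python3 st.py
python3 -m jog '[0,0,0,0,0,0,1, 0,0,0,0,0,0,1, 0,0,0,0,0,0,1, 0,0,0,0,0,0,1, 0,0,0,0,0,0,1, 0,0,0,0,0,0,1, 0,0,0,0,0,0,1]'>/dev/null; python3 st.py
```

```text
gx -45.55 mm lat 0.20 push 12.07 z 0.0392 t 16.70
gx -45.54 mm lat 0.20 push 12.79 z 0.0391 t 17.28
gx -45.55 mm lat 0.20 push 12.20 z 0.0392 t 17.87
```

Held for over a second at about 9.6 N net on the stop. Now easing off slowly.

```bash

python3 -m jog '[0,0,0,-0.001,0,0,1, 0,0,0,-0.002,0,0,1, 0,0,0,-0.003,0,0,1, 0,0,0,-0.004,0,0,1, 0,0,0,-0.005,0,0,1, 0,0,0,-0.006,0,0,1, 0,0,0,-0.007,0,0,1, 0,0,0,-0.008,0,0,1, 0,0,0,-0.009,0,0,1, 0,0,0,-0.01,0,0,1, 0,0,0,-0.011,0,0,1, 0,0,0,-0.012,0,0,1, 0,0,0,-0.013,0,0,1, 0,0,0,-0.014,0,0,1, 0,0,0,-0.015,0,0,1, 0,0,0,-0.016,0,0,1, 0,0,0,-0.017,0,0,1, 0,0,0,-0.018,0,0,1, 0,0,0,-0.019,0,0,1, 0,0,0,-0.02,0,0,1]'>/dev/null; python3 st.py
python3 -m jog '[0,0,0,-0.001,0,0,1, 0,0,0,-0.002,0,0,1, 0,0,0,-0.003,0,0,1, 0,0,0,-0.004,0,0,1, 0,0,0,-0.005,0,0,1, 0,0,0,-0.006,0,0,1, 0,0,0,-0.007,0,0,1, 0,0,0,-0.008,0,0,1, 0,0,0,-0.009,0,0,1, 0,0,0,-0.01,0,0,1, 0,0,0,-0.011,0,0,1, 0,0,0,-0.012,0,0,1, 0,0,0,-0.013,0,0,1, 0,0,0,-0.014,0,0,1, 0,0,0,-0.015,0,0,1, 0,0,0,-0.016,0,0,1, 0,0,0,-0.017,0,0,1, 0,0,0,-0.018,0,0,1, 0,0,0,-0.019,0,0,1, 0,0,0,-0.02,0,0,1]'>/dev/null; python3 st.py
```

```text
gx -47.21 mm lat -0.56 push 4.07 z 0.0383 t 19.53
gx -51.15 mm lat -0.54 push 0.12 z 0.0383 t 21.20
```

```bash

python3 -m jog '[0,0,0,-0.02,0,0,1, 0,0,0,-0.06,0,0,1, 0,0,0,-0.15,0,0,1, 0,0,0,-0.2,0,-0.1,1, 0,0,0,-0.25,0,-0.3,1, 0,0,0,-0.3,0,-0.5,1, 0,0,0,-0.3,0,-0.6,1, 0,0,0,-0.3,0,-0.6,1, 0,0,0,-0.3,0,-0.6,1]';  python3 - <<'E'
from h import *
from workcell import cams
a,_=cams.grab_frame('wrist');b,_=cams.grab_frame('scene')
b=cv2.resize(b[140:230,200:350],(480,288),interpolation=cv2.INTER_CUBIC)
im=np.zeros((580,512,3),np.uint8);im[:288,:480]=b;im[290:]=a[:290];cv2.imwrite('pics/end.png',im)
E
```

```text
time_s: 21.95
position: [0.5823, -0.1137, 0.1604]
tool_rot: [0.68, 0.734, 0.001, 0.002]
contact_force: [-0.2, 0.7, 0.2]
width: -0.0002
gripper_force: 0.0
```

View pics/end.png

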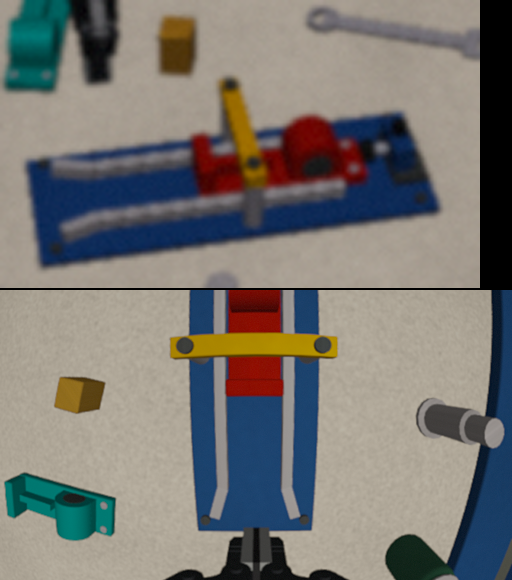

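The casting is past the bar, seated in the channel, with its nose against the black pad (365,150). The bar and the bystanders are undisturbed and the gripper is clear. I'm handing in.

```bash
python3 -c "
from workcell import ticket
print(ticket.hand_in())"
```

```text
the job is handed in; nothing more can be done
None
```

The red casting passed under the yellow bar and was pressed against the sprung stop with about 10 N (estimated from the wrist force less sliding friction) for over a second. I eased off slowly, left it resting on the stop with the arm clear, and handed the job in at about 22 s on the robot clock.

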